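# Slide the ring case home between wet-painted rails

## Robot

A 6-joint arm with a two-finger parallel gripper is mounted at the origin on the work surface. World frame = base frame: x ahead of the robot, y to its left, z up, the work surface at z = 0. Lengths are in m, angles in rad, forces in N, time in s.
With the tool pointing down it reaches from about 0.4 to 0.825 m from the base axis. Payload 7 kg.
Tool frame: the origin (TCP) lies midway between the tips of the shut fingers; the grasp point (between the pads) lies 19 mm behind it (arm.grip_point_offset is the distance from the TCP to the grasp point, in m); z points along the fingers, y is the direction in which the jaws open and shut (so a half turn about z gives the same grasp; the last joint's range is limited). The gripper opens to 85 mm and grips with 20 to 120 N. Pads are 22 mm wide; open, the fingers measure 114 mm over their backs; the gripper's body (76 mm by 85 mm) begins 54 mm behind the grasp point. The pads swing forward as they close: fully open they stand 13 mm farther back than shut.
Start: joints at [1.478, 0.359, 0.012, 0, -1.224, -0.288], TCP at [0.251, 0.627, 0.231] pointing down, gripper open.
Joint ranges: [-3.07, 3.07], [-1.43, 2.12], [-1.02, 1.25], [-3.03, 1.67], [-3.05, -0], [-3.03, 3.03]. Speed limits (rad/s): [2.39, 2.39, 3.01, 3.14, 3.14, 3.14].

## Interface

Orientations are given as a unit quaternion [x, y, z, w].
In Python, from rig import status, vision, arm gives the robot as it stands.
- The arm moves only by the tool send_rows, never from a script. Its arguments are lists of equal length, an entry for each row: "linear": the shift along the world's x, y, z in mm, a list of three; "dr": the turn, a rotation vector about the world's x, y, z in rad, a list of three. In form: {"linear": [[x, y, z], ...], "dr": [[wx, wy, wz], ...]}. A call has 1 to 5 rows; each row shifts and turns the commanded pose from where the row before left it; what a row does not reach is not made up. A row lasts 1/8 s, in which the tool goes at most 62.5 mm and 10.7 degrees, less where a joint would pass 70% of its speed; a pose out of reach is approached as far as the arm can. A call is refused whole if a number of a shift passes 62.5 or a number of a turn 0.188, either way. A call with a gripper value outside its range is refused whole. "claw" is the closure in counts, from 0 (fully open) to 255 (shut), set as the call begins (left out, the last holds). The fingers move at their own pace and stop on an object; the grip force is fixed at half the most. Time passes only in rows, so rows that do not move let the fingers close. It gives the time, the measured TCP pose, the force and the opening at its end, in the units of the state.
- status.get_state(): the state, without advancing time (a new reading comes with each control period).
- vision.camera(name): name is "scene" or "top" or "wrist"; returns the picture (420x560x3 uint8, red, green, blue); there is no depth.
- vision.calibration(name): a dict with "vertical_fov" (degrees; the focal length in pixels is half the picture's height over the tangent of half this angle, whatever the lens; pixels are square), "cx", "cy" (the principal point, pixels), "cam_to_world" (4x4, takes a point from camera to world coordinates); the wrist camera has in their place "T_tool_cam" (4x4, takes a point from camera to tool coordinates, whose origin is the TCP and whose axes are the flange's). Camera axes: x right, y up, looking along -z (the intrinsics and any distortion apply to the point x, -y, -z); pixel columns grow to the right and rows downward; lengths in m; the calibration is good to about 2 mm. The wrist camera is an equidistant fisheye: a pixel r from the principal point sees the ray r / f radians off the axis. A picture is of the moment at which its call begins: read the wrist's pose just before it. calibration takes no time and is no camera call.
- arm.job_done(): hands the job in, once; it reports no verdict.
The state is a dict: "time_s": time; "joints": joint angles; "joint_velocities": joint speeds; "effort": joint torques, N m; "tcp_pos": TCP position; "ee_rot": TCP orientation; "contact_force": force on the tool from outside, world axes, zero at the start; "torque": the same for the moment, N m; "gripper_width": opening from 0.0 (shut) to 1.0 (fully open).
Only numpy, scipy, OpenCV 4.12 (cv2) and the standard library are available. Lean on these libraries where they do the work, as an engineer would, in place of code of your own. Each camera call takes 0.05 s, during which the arm holds its last target. There are 200 camera calls.

## Task

Push the blue ring case along its plywood board and straight down the lane between the two red rails until it is fully home, its nose against the cork-faced stop. The rails are freshly painted, so neither the case nor the robot may touch either of them. Only push the case with the fingers: it must stay flat on the board, never lifted or tipped, and everything else on the bench stays where it is.

Things in the scene. Friction and masses are not known exactly. Their poses are not given: they have to be found in the camera images.
- case: The ring case: a closed blue box, 120 mm long (its x), 90 mm wide (its y), 50 mm high, 0.35 to 0.7 kg, with a black top panel of rings. It lies loose on the plywood board, in front of the lane, up to 10 degrees askew and 22 mm off its centre line. Origin: centre of its underside; its x axis points to its nose, the short end facing the lane.
- rack: The storage board, fixed to the bench: plywood, 345 x 200 mm, 6 mm thick (top 6 mm above the bench). Origin: at bench height on the lane's centre line, at the lane's mouth (front ends of the rails); x points down the lane, y left, z up. It reaches from x = -200 (open apron) to +145 mm. The lane between the rails is 106 mm wide, 8 mm spare on each side of the case.
- stop (a point): Centre line of the cork face of the stop block that closes the lane, 120 mm from the mouth, 21 mm above the bench; axes as the board's. The stop's top is 40 mm above the bench. Fully home, the case's nose meets the cork, its origin is 60 mm short of this point and its rear end is level with the front ends of the rails.
- rail_left: The left guide rail, red, freshly painted: 14 mm wide, 143 mm long, 16 mm high, on the board (its top is 22 mm above the bench; the case's top is at 56 mm), its inner face 53 mm from the lane's centre line. Origin: front end, centre of its width, underside; x runs along the rail.
- rail_right: The right guide rail, the mirror image of the left one.
- wax_block: Bystander, loose: block of green carving wax, 40 x 34 mm, 24 mm high, beside the left rail. Origin: centre of its underside.
- ring_cone: Bystander, loose: small turned pale-wood ring cone, foot 44 mm across, 62 mm high, beside the right rail. Origin: centre of its underside.
- mug: Bystander, loose: white mug, 84 mm across, 95 mm high. Origin: centre of its underside.
- tumbler: Bystander, loose: glass tumbler, 76 mm across, 110 mm high. Origin: centre of its underside.
- calipers: Bystander, loose: digital calipers lying flat, steel with a black head, about 200 mm long, 12 mm high.
- bench_block: Bystander, loose: dark steel bench block, 55 x 55 x 50 mm. Origin: centre of its underside.
- tin: Bystander, loose: bare metal tin, 72 mm across, 85 mm high. Origin: centre of its underside.
Mind the look-alikes: they are no part of the job. Leave any yellow look-alike of the case alone.

How it is judged:
By the outcome, as a careful person would: the job done as asked, in the order asked, and still so for the second after the job is handed in, with the robot touching nothing.
It also fails if it takes over 58 s, if anything falls off the work surface, if the arm or the gripper's body presses on something with over 40 N, if the wrist force passes 120 N, or if a joint passes its speed limit or range.

## Working session

There is one attempt and no reset: what is moved stays moved. The work goes in short steps, Python scripts to look and compute and a tool call to move; the robot and the scene stay as the last step left them, time stands still between calls to the robot, and variables do not carry over. Pictures are saved under pics/ and viewed, about 8 in all and at most 12, crops included, and the job is handed in when it is done.

Besides the shell and the picture viewer there is one more tool, called after "Call:" as a command line: name --argument value ..., lists and objects as JSON in quotes. send_rows: Moves the arm, as the interface text tells. Its arguments: {"type":"object","properties":{"linear":{"type":"array","items":{"type":"array","items":{"type":"number"}}},"dr":{"type":"array","items":{"type":"array","items":{"type":"number"}}},"claw":{"type":"number"}},"required":["linear","dr"]}

```bash
mkdir -p pics; python3 - <<'E'
from rig import status, vision, arm
import cv2,numpy as np
print(status.get_state())
for n in ("scene","top"):
    print(n,vision.calibration(n)); cv2.imwrite(f"pics/{n}0.png",vision.camera(n)[:,:,::-1])
print(vision.calibration("wrist"))
E
```

```text
{'time_s': 0.0, 'joints': array([ 1.47809912e+00,  3.59361199e-01,  1.10745484e-02, -3.51607515e-04,
       -1.22407668e+00, -2.88094226e-01]), 'joint_velocities': array([ 0.00031869,  0.00076937, -0.00099124,  0.00035527,  0.00010423,
        0.00080989]), 'effort': array([-6.03034441e-04, -5.83323848e+01,  2.93406755e+01,  6.93649784e+00,
       -5.93190867e-03, -3.29224605e-06]), 'tcp_pos': array([0.25071743, 0.62620638, 0.23038684]), 'ee_rot': array([ 9.81917777e-01, -1.89306201e-01, -8.80816713e-05,  7.95889887e-04]), 'contact_force': array([-0.21231608, -0.07126954,  0.96674016]), 'torque': array([ 0.04748886, -0.03236215, -0.0177525 ]), 'gripper_width': 1.0013531302357148}
scene {'vertical_fov': 53.96505458174278, 'cx': 282.72878645233504, 'cy': 203.95535086122723, 'cam_to_world': array([[-0.65962102, -0.54541369,  0.51713056,  1.06913636],
       [ 0.75156343, -0.48528017,  0.44682834,  0.42861952],
       [ 0.00724691,  0.68339379,  0.73001398,  0.77600506],
       [ 0.        ,  0.        ,  0.        ,  1.        ]])}
top {'vertical_fov': 56.352675923832095, 'cx': 282.20695086745087, 'cy': 209.42775419941742, 'cam_to_world': array([[-3.40335165e-03,  9.88303726e-01, -1.52460366e-01,
         4.02689303e-01],
       [-9.99841965e-01, -6.02333761e-03, -1.67261384e-02,
        -1.08250290e-03],
       [-1.74488252e-02,  1.52379347e-01,  9.88168039e-01,
         1.14170285e+00],
       [ 0.00000000e+00,  0.00000000e+00,  0.00000000e+00,
         1.00000000e+00]])}
{'vertical_fov': 65.70646984690485, 'cx': 276.2454748468582, 'cy': 211.0498937424501, 'T_tool_cam': array([[ 4.40673223e-04,  9.57498143e-01,  2.88439095e-01,
         7.35134764e-02],
       [ 9.99999786e-01, -2.82569246e-04, -5.89773035e-04,
        -8.47278041e-04],
       [-4.83202568e-04,  2.88439293e-01, -9.57498063e-01,
        -1.43421563e-01],
       [ 0.00000000e+00,  0.00000000e+00,  0.00000000e+00,
         1.00000000e+00]])}
```

View pics/top0.png

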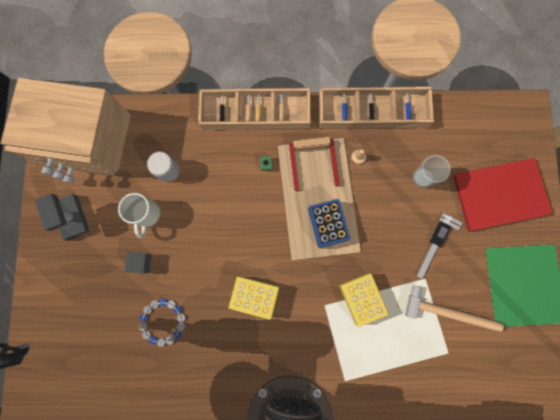

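View pics/scene0.png

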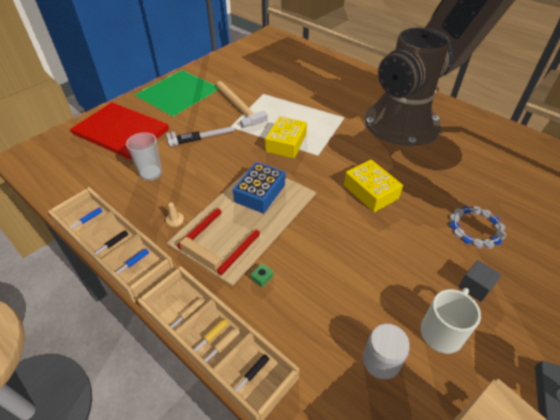

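The blue case (top 329,224) lies on the board in front of the red rails (293,168 / 336,163). The two yellow cases (254,298 and 364,300) are look-alikes. I'll enlarge a crop to read the corners.

```bash
cat > h.py <<'E'
import numpy as np, cv2
from rig import status, vision
def ray(n,u,v):
    c=vision.calibration(n); f=210/np.tan(np.radians(c["vertical_fov"]/2)); T=c["cam_to_world"]
    d=T[:3,:3]@np.array([(u-c["cx"])/f,-(v-c["cy"])/f,-1]); return T[:3,3],d
def at(n,u,v,z):
    o,d=ray(n,u,v); return o+d*(z-o[2])/d[2]
def tri(a,b):
    (o,d),(p,e)=ray("top",*a),ray("scene",*b)
    s=np.linalg.lstsq(np.c_[d,-e],p-o,rcond=None)[0]; q,r=o+s[0]*d,p+s[1]*e
    return (q+r)/2,np.linalg.norm(q-r)
E
python3 - <<'E'
import cv2
a=cv2.imread("pics/top0.png")[130:265,270:370]; cv2.imwrite("pics/topc.png",cv2.resize(a,None,fx=4.4,fy=4.4,interpolation=2))
a=cv2.imread("pics/scene0.png")[150:285,160:325]; cv2.imwrite("pics/scenec.png",cv2.resize(a,None,fx=4.4,fy=4.4,interpolation=2))
E
```

```text
(no output)
```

View pics/topc.png

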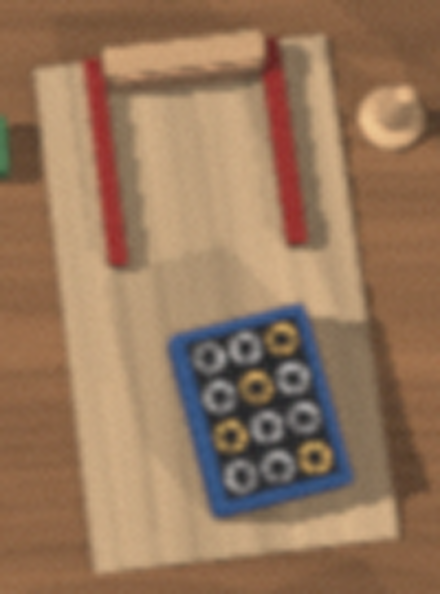

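View pics/scenec.png

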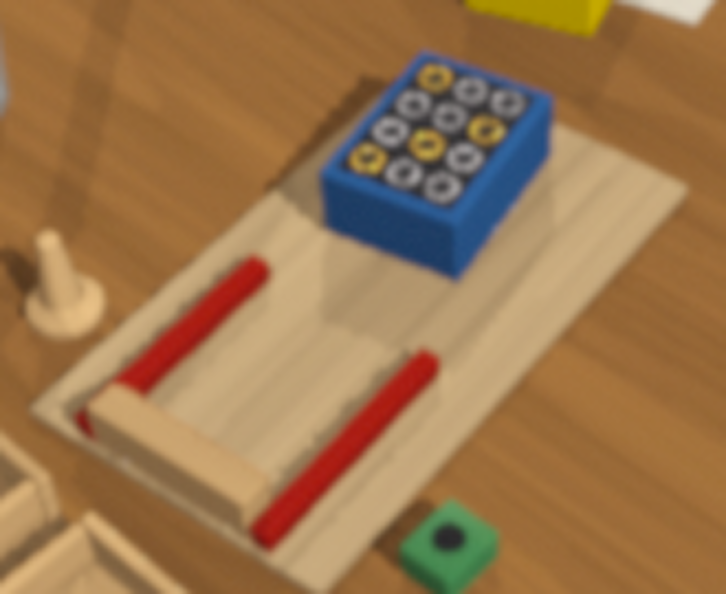

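```bash
cat > m0.py <<'E'
from h import *
T=lambda u,v:(270+u/4.4,130+v/4.4); S=lambda u,v:(160+u/4.4,150+v/4.4)
P={"caseFL":((170,345),(458,218)),"FR":((302,306),(325,175)),"RR":((353,478),(425,52)),"RL":((218,518),(552,97)),
"bFL":((35,68),(320,592)),"bFR":((327,36),(33,408)),"bRL":((97,573),(687,187)),
"railLtop":((118,266),(425,355)),"railRtop":((297,243),(258,262))}
for k,(a,b) in P.items():
    p,e=tri(T(*a),S(*b)); print(k,(p*1e3).round(1),"gap",round(e*1e3,1))
print("at")
for k,z in [("caseFL",56),("FR",56),("RR",56),("RL",56),("bFL",6),("bFR",6),("bRL",6),("railLtop",22),("railRtop",22)]:
    print(k,(at("top",*T(*P[k][0]),z/1e3)*1e3).round(1),(at("scene",*S(*P[k][1]),z/1e3)*1e3).round(1))
print((at("top",*T(398,537),.006)*1e3).round(1))
E
python3 m0.py
```

```text
caseFL [574.1 -57.8  50.9] gap 2.1
FR [ 598.2 -141.5   47.4] gap 2.1
RR [ 486.9 -169.9   50.8] gap 3.0
RL [463.4 -86.1  48.6] gap 0.7
bFL [773.5  31.    1.8] gap 1.7
bFR [ 795.  -169.4   -1.3] gap 2.9
bRL [ 4.296e+02 -8.800e+00 -4.000e-01] gap 2.1
railLtop [634.2 -26.5  11.8] gap 3.6
railRtop [ 648.5 -145.3   12. ] gap 1.8
at
caseFL [572.6 -56.7  56. ] [578.  -55.3  56. ]
FR [ 597.3 -141.2   56. ] [ 603.2 -133.8   56. ]
RR [ 487.4 -170.3   56. ] [ 490.4 -164.3   56. ]
RL [462.8 -85.3  56. ] [469.7 -81.2  56. ]
bFL [772.7  30.3   6. ] [774.6  33.9   6. ]
bFR [ 793.6 -169.4    6. ] [ 796.8 -162.4    6. ]
bRL [430.1  -9.6   6. ] [434.3  -4.3   6. ]
railLtop [631.1 -24.8  22. ] [640.9 -22.   22. ]
railRtop [ 645.7 -143.3   22. ] [ 654.4 -138.7   22. ]
[ 452.6 -206.3    6. ]
```

Call:
send_rows --linear '[[30, -54, 0], [30, -54, 0], [30, -54, 0], [30, -54, 0], [30, -54, 0]]' --dr '[[0, 0, -0.1], [0, 0, -0.1], [0, 0, -0.1], [0, 0, -0.1], [0, 0, -0.1]]' --claw 0

```text
time_s: 0.72
tcp_pos: [0.4013, 0.3547, 0.2312]
ee_rot: [0.904, -0.428, -0.0, 0.0]
contact_force: [1.3, -0.3, -0.4]
gripper_width: 0.998
```

Call:
send_rows --linear '[[20, -58, 0], [20, -58, 0], [20, -58, 0], [20, -58, 0], [20, -58, 0]]' --dr '[[0, 0, -0.09], [0, 0, -0.09], [0, 0, -0.09], [0, 0, -0.09], [0, 0, -0.08]]'

```text
time_s: 1.35
tcp_pos: [0.5011, 0.0647, 0.2314]
ee_rot: [0.789, -0.614, 0.0, -0.0]
contact_force: [0.7, 0.6, -0.7]
gripper_width: 0.997
```

Call:
send_rows --linear '[[6, -58, -6], [6, -58, -6], [6, -58, -6], [6, -58, -6], [6, -50, -6]]' --dr '[[0, 0, 0], [0, 0, 0], [0, 0, 0], [0, 0, 0], [0, 0, 0]]'

```text
time_s: 1.98
tcp_pos: [0.5306, -0.2175, 0.2009]
ee_rot: [0.79, -0.614, -0.0, 0.0]
contact_force: [0.4, 1.0, -0.1]
gripper_width: 1.0
```

```bash
cat >> h.py <<'E'
from scipy.spatial.transform import Rotation as R
def snap(fn):
    s=status.get_state(); im=vision.camera("wrist"); cv2.imwrite(fn,im[:,:,::-1])
    print(s["time_s"],s["tcp_pos"].round(4),s["ee_rot"].round(4)); np.savez(fn+".npz",p=s["tcp_pos"],q=s["ee_rot"]); return im
def watr(fn,u,v,z):
    d=np.load(fn+".npz"); c=vision.calibration("wrist"); f=210/np.tan(np.radians(c["vertical_fov"]/2))
    x,y=u-c["cx"],v-c["cy"]; r=np.hypot(x,y); t=r/f
    k=np.array([np.sin(t)*x/r,-np.sin(t)*y/r,-np.cos(t)]); Rt=R.from_quat(d["q"]).as_matrix(); T=c["T_tool_cam"]
    o=d["p"]+Rt@T[:3,3]; D=Rt@T[:3,:3]@k; return (o+D*(z-o[2])/D[2])*1e3
E
python3 - <<'E'
from h import *
im=snap("pics/w1.png"); cv2.imwrite("pics/w1b.png",cv2.resize(im[:,:,::-1],(800,600),interpolation=cv2.INTER_CUBIC))
E
```

```text
1.975 [ 0.5306 -0.2175  0.2009] [ 7.896e-01 -6.137e-01 -2.000e-04  1.000e-04]
```

View pics/w1b.png

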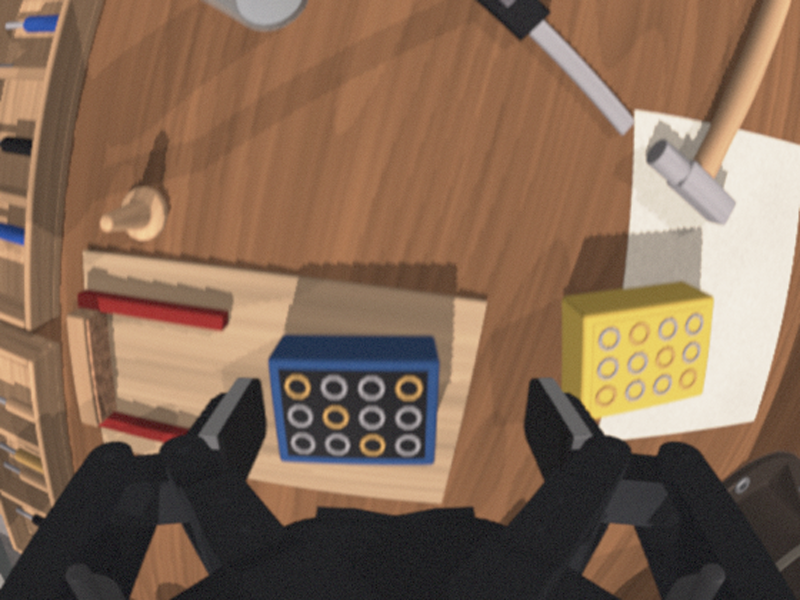

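```bash
python3 - <<'E'
from h import *
for k,u,v,z in [("FRtop",272,361,56),("RRtop",438,361,56),("FLtop",280,464,56),("RLtop",436,463,56),("FRbot",285,338,6),("RRbot",433,337,6),
 ("railR in",224,328,22),("railR out",228,313,22),("railR far out",82,293,22),("bRR",487,296,6),("bFR",84,250,6),("bRL",443,502,6)]:
    print(k,watr("pics/w1.png",(u+.5)*.7-.5,(v+.5)*.7-.5,z/1e3).round(1))
E
```

```text
FRtop [ 599.5 -141.2   56. ]
RRtop [ 488.7 -170.4   56. ]
FLtop [581.4 -54.2  56. ]
RLtop [465.5 -87.5  56. ]
FRbot [ 600.9 -138.5    6. ]
RRbot [ 487.7 -168.8    6. ]
railR in [ 647.7 -140.8   22. ]
railR out [ 646.1 -153.8   22. ]
railR far out [ 785.1 -135.7   22. ]
bRR [ 456.3 -211.2    6. ]
bFR [ 796.8 -168.1    6. ]
bRL [430.7  -8.9   6. ]
```

The wrist view (case corners at 272,361 / 438,361 / 436,463 / 280,464; right rail end 226,320) agrees with the top view to about 3 mm. The case is about 14 mm right of the lane centre and +8° askew. I'll push its right side with two spread fingers to straighten and centre it.

Call:
send_rows --linear '[[12, 0, -45], [10, 0, -45], [0, 0, -45], [0, 0, -46], [0, 0, 0]]' --dr '[[0, 0, 0.01], [0, 0, 0], [0, 0, 0], [0, 0, 0], [0, 0, 0]]' --claw 95

```text
time_s: 2.65
tcp_pos: [0.5498, -0.215, 0.0168]
ee_rot: [0.793, -0.61, -0.003, 0.002]
contact_force: [0.3, 0.5, 0.7]
gripper_width: 0.63
```

Call:
send_rows --linear '[[-2, 10, 0], [-2, 8, 0], [-1, 6, 0], [-1, 4, 0], [-1, 4, 0]]' --dr '[[0, 0, 0], [0, 0, 0], [0, 0, 0], [0, 0, 0], [0, 0, 0]]'

```text
time_s: 3.28
tcp_pos: [0.546, -0.183, 0.0207]
ee_rot: [0.793, -0.609, 0.0, -0.0]
contact_force: [0.5, 0.1, 0.1]
gripper_width: 0.63
```

```bash
python3 - <<'E'
from h import *
im=snap("pics/w2.png"); print(status.get_state()["contact_force"]); cv2.imwrite("pics/w2b.png",cv2.resize(im[:,:,::-1],(800,600),interpolation=cv2.INTER_CUBIC))
E
```

```text
3.275 [ 0.546  -0.183   0.0207] [ 7.929e-01 -6.094e-01  3.000e-04 -2.000e-04]
[0.20162527 0.1506076  0.12833056]
```

View pics/w2b.png

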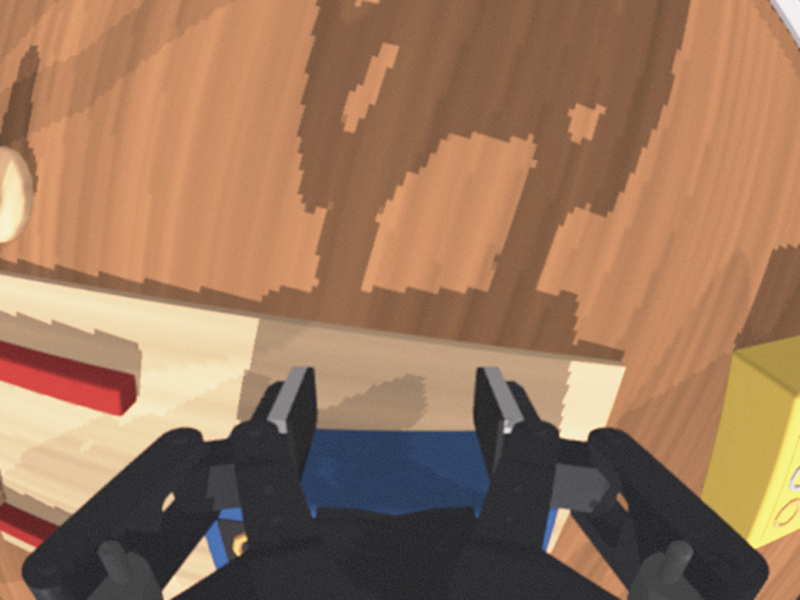

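Both fingers sit low behind the right wall of the case and are centred on it, clear of the right rail (end at 130,395).

Call:
send_rows --linear '[[-1, 4, 0], [-1, 4, 0], [-1, 3, 0], [0, 2, 0], [0, 0, 0]]' --dr '[[0, 0, 0], [0, 0, 0], [0, 0, 0], [0, 0, 0], [0, 0, 0]]'

```text
time_s: 3.95
tcp_pos: [0.5429, -0.1703, 0.0203]
ee_rot: [0.793, -0.609, 0.0, 0.0]
contact_force: [-0.2, -0.5, -0.6]
gripper_width: 0.625
```

Call:
send_rows --linear '[[-0.5, 2, 0], [-0.5, 2, 0], [0, 0, 0]]' --dr '[[0, 0, 0], [0, 0, 0], [0, 0, 0]]'

```text
time_s: 4.32
tcp_pos: [0.5419, -0.1663, 0.0203]
ee_rot: [0.793, -0.609, 0.0, -0.0]
contact_force: [0.1, -0.1, 0.0]
gripper_width: 0.627
```

Call:
send_rows --linear '[[-0.6, 2.6, 0], [-0.6, 2.6, 0], [-0.6, 2.6, 0], [-0.6, 2.5, 0], [-0.6, 2.5, 0]]' --dr '[[0, 0, -0.029], [0, 0, -0.029], [0, 0, -0.029], [0, 0, -0.029], [0, 0, -0.029]]'

```text
time_s: 4.95
tcp_pos: [0.5388, -0.1534, 0.0203]
ee_rot: [0.746, -0.666, -0.0, 0.0]
contact_force: [-0.9, -2.7, 1.5]
gripper_width: 0.628
```

Call:
send_rows --linear '[[0, 0, 0], [0, 0, 0]]' --dr '[[0, 0, 0], [0, 0, 0]]'

```text
time_s: 5.2
tcp_pos: [0.5391, -0.1533, 0.0203]
ee_rot: [0.747, -0.665, 0.0, -0.0]
contact_force: [-0.2, 0.4, 0.2]
gripper_width: 0.627
```

```bash
python3 - <<'E'
from h import *
im=vision.camera("top")[:,:,::-1]; cv2.imwrite("pics/top1.png",im); cv2.imwrite("pics/top1c.png",cv2.resize(im[130:265,270:370],None,fx=4.4,fy=4.4,interpolation=2))
E
```

```text
(no output)
```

View pics/top1c.png

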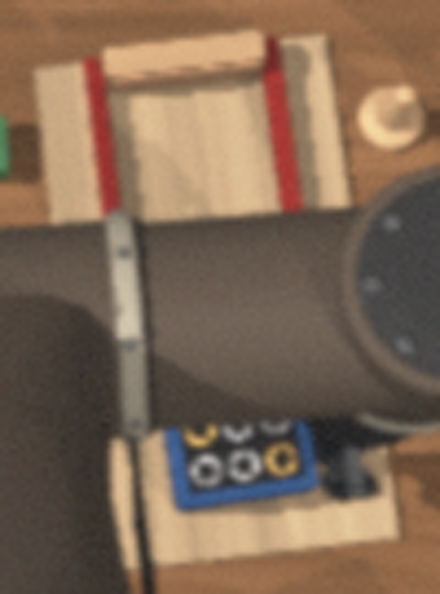

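The push contact worked: the case's rear edge, (180,510) to (318,490), is nearly parallel to the board. Next I'll back off, rise, and go behind the case.

Call:
send_rows --linear '[[2, -15, 0], [3, -25, 0], [0, 0, 60], [0, 0, 60], [0, 0, 60]]' --dr '[[0, 0, 0], [0, 0, 0], [0, 0, 0], [0, 0, 0.15], [0, 0, 0.18]]'

```text
time_s: 5.88
tcp_pos: [0.5436, -0.1945, 0.2022]
ee_rot: [0.847, -0.532, -0.0, 0.0]
contact_force: [1.8, -0.8, -0.9]
gripper_width: 0.625
```

Call:
send_rows --linear '[[-20, 16, 0], [-20, 16, 0], [-20, 16, 0], [-20, 16, 0], [-20, 16, 0]]' --dr '[[0, 0, 0.18], [0, 0, 0.18], [0, 0, 0.18], [0, 0, 0.18], [0, 0, 0.18]]'

```text
time_s: 6.5
tcp_pos: [0.4433, -0.1137, 0.2004]
ee_rot: [0.994, -0.11, 0.0, -0.0]
contact_force: [0.5, 0.2, -1.1]
gripper_width: 0.626
```

Call:
send_rows --linear '[[-5, 3, 0], [-5, 3, 0], [0, 0, 0], [0, 0, 0]]' --dr '[[0, 0, 0.17], [0, 0, 0.17], [0, 0, 0], [0, 0, 0]]'

```text
time_s: 7.0
tcp_pos: [0.4342, -0.1079, 0.2004]
ee_rot: [0.998, 0.055, 0.0, -0.0]
contact_force: [0.4, 0.0, -0.6]
gripper_width: 0.628
```

```bash
python3 - <<'E'
from h import *
im=snap("pics/w3.png"); cv2.imwrite("pics/w3b.png",cv2.resize(im[:,:,::-1],(800,600),interpolation=cv2.INTER_CUBIC))
E
```

```text
7.0 [ 0.4342 -0.1079  0.2004] [ 9.985e-01  5.510e-02  1.000e-04 -0.000e+00]
```

View pics/w3b.png

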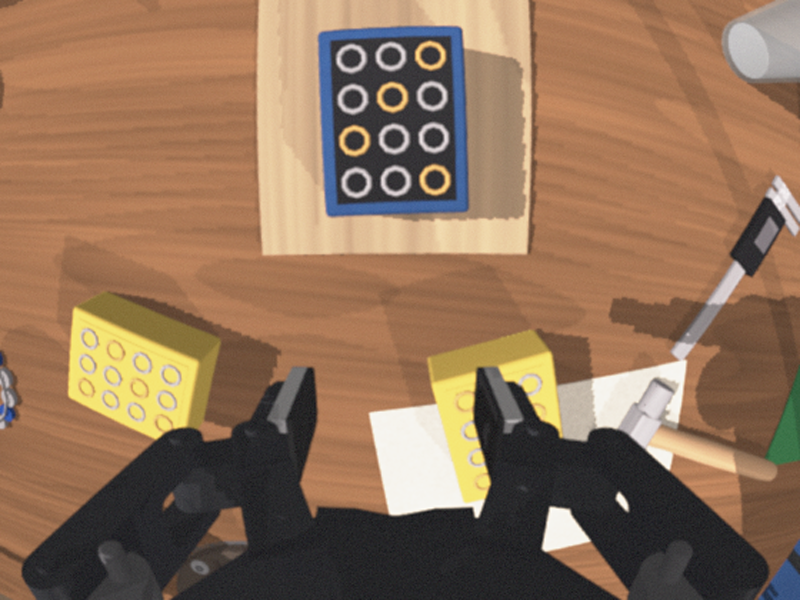

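```bash
python3 - <<'E'
from h import *
W={}
for k,u,v,z in [("FL",319,32,56),("FR",462,28,56),("RL",327,215,56),("RR",468,210,56),("bRL",263,255,6),("bRR",530,254,6),("bLup",257,0,6),("bRup",532,0,6),("yTip",545,332,50),("yFL",430,358,50),("yellowL",218,342,50)]:
    W[k]=watr("pics/w3.png",(u+.5)*.7-.5,(v+.5)*.7-.5,z/1e3)[:2]; print(k,W[k].round(1))
y=np.radians(6.6);A=np.array([[np.cos(y),np.sin(y)],[-np.sin(y),np.cos(y)]])
for k in list(W): print(k,(A@(W[k]-[640,-86])).round(1))
im=vision.camera("top")[:,:,::-1]; cv2.imwrite("pics/top2.png",im); cv2.imwrite("pics/top2c.png",cv2.resize(im[130:265,270:370],None,fx=4.4,fy=4.4,interpolation=2))
E
```

```text
FL [588.6 -43.2]
FR [ 600.7 -130.4]
RL [472.8 -60.5]
RR [ 485.7 -147.5]
bRL [432.2  -6.8]
bRR [ 455.4 -208.4]
bLup [628.3  17.5]
bRup [ 650.9 -186. ]
yTip [ 409.2 -215.9]
yFL [ 381.9 -137.6]
yellowL [375.6  13.6]
FL [-46.1  48.5]
FR [-44.1 -39.6]
RL [-163.1   44.6]
RR [-160.3  -43.3]
bRL [-197.4  102.6]
bRR [-197.5 -100.3]
bLup [  0.3 104.2]
bRup [  -0.7 -100.6]
yTip [-244.2 -102.5]
yFL [-262.3  -21.6]
yellowL [-251.2  129.3]
```

View pics/top2c.png

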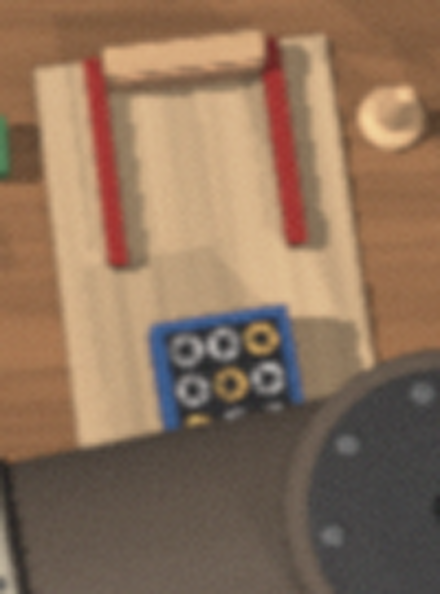

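The case is now about +1 mm off the lane centre and +1.5° askew. A two-finger push on its rear will square that up. I'll lower the fingers behind it; the yellow look-alike stays over 40 mm clear.

Call:
send_rows --linear '[[6, 0.7, -45], [6, 0.7, -45], [0, 0, -45], [0, 0, -45], [0, 0, 0]]' --dr '[[0, 0, 0.009], [0, 0, 0], [0, 0, 0], [0, 0, 0], [0, 0, 0]]'

```text
time_s: 7.72
tcp_pos: [0.4435, -0.1068, 0.0178]
ee_rot: [0.998, 0.061, -0.004, 0.0]
contact_force: [0.5, 0.3, 0.9]
gripper_width: 0.631
```

Call:
send_rows --linear '[[5, 0.6, 0], [5, 0.6, 0], [4, 0.5, 0], [4, 0.5, 0], [4, 0.5, 0]]' --dr '[[0, 0, 0], [0, 0, 0], [0, 0, 0], [0, 0, 0], [0, 0, 0]]'

```text
time_s: 8.35
tcp_pos: [0.4673, -0.1035, 0.0204]
ee_rot: [0.998, 0.061, -0.001, -0.0]
contact_force: [-3.6, 1.2, 1.5]
gripper_width: 0.628
```

Call:
send_rows --linear '[[4, 0.5, 0], [4, 0.5, 0], [4, 0.5, 0], [4, 0.5, 0], [4, 0.5, 0]]' --dr '[[0, 0, 0], [0, 0, 0], [0, 0, 0], [0, 0, 0], [0, 0, 0]]'

```text
time_s: 8.98
tcp_pos: [0.4882, -0.1009, 0.0202]
ee_rot: [0.998, 0.062, 0.0, -0.0]
contact_force: [-2.3, 0.2, -0.4]
gripper_width: 0.627
```

Call:
send_rows --linear '[[4, 0.5, 0], [4, 0.5, 0], [4, 0.5, 0], [4, 0.5, 0], [0, 0, 0]]' --dr '[[0, 0, 0], [0, 0, 0], [0, 0, 0], [0, 0, 0], [0, 0, 0]]'

```text
time_s: 9.6
tcp_pos: [0.5048, -0.0988, 0.0205]
ee_rot: [0.998, 0.062, 0.001, 0.0]
contact_force: [-1.1, -1.3, -0.0]
gripper_width: 0.625
```

```bash
python3 - <<'E'
from h import *
im=snap("pics/w4.png")[:,:,::-1]; a=cv2.resize(im,(800,600),interpolation=2)[:,:]
t=cv2.resize(vision.camera("scene")[150:285,160:325,::-1],(484,396),interpolation=2)
c=np.zeros((400,800,3),np.uint8); c[:396,:484]=t; c[:237,484:]=cv2.resize(im,(316,237)); cv2.imwrite("pics/c4.png",c)
E
```

```text
9.6 [ 0.5048 -0.0988  0.0205] [9.981e-01 6.170e-02 6.000e-04 0.000e+00]
```

View pics/c4.png

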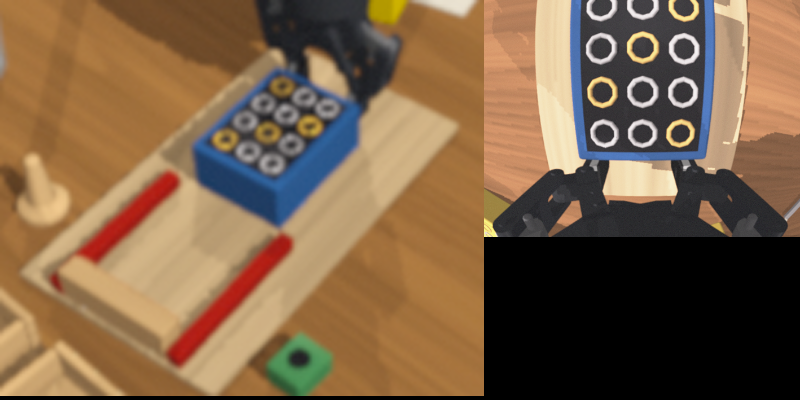

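```bash
cat > meas.py <<'E'
from h import *
def row(ys,m): return m
def lane(n,im,yaw=6.7):
    # blue case rim / red rails -> lane-frame y extents per x slice
    y=np.radians(yaw);A=np.array([[np.cos(y),np.sin(y)],[-np.sin(y),np.cos(y)]])
    b=cv2.resize(im,None,fx=4,fy=4,interpolation=cv2.INTER_CUBIC).astype(int); r,g,bl=b[...,0],b[...,1],b[...,2]
    out={}
    for k,m,z in [("blue",(bl-r>40),.056),("red",(r-g>70)&(r-bl>70)&(g<75),.022)]:
        v,u=np.nonzero(m); o,_=ray(n,0,0)
        c=vision.calibration(n); f=210/np.tan(np.radians(c["vertical_fov"]/2)); T=c["cam_to_world"]
        D=np.c_[((u+.5)/4-.5-c["cx"])/f,-((v+.5)/4-.5-c["cy"])/f,-np.ones(len(u))]@T[:3,:3].T
        P=(o+D*((z-o[2])/D[:,2])[:,None])[:,:2]*1e3
        L=(P-[640,-86])@A.T; L=L[(L[:,0]>-175)&(L[:,0]<150)&(abs(L[:,1])<80)]; out[k]=L
    return out
if __name__=="__main__":
    im=vision.camera("top"); o=lane("top",im)
    for k in o:
        L=o[k]; print(k,len(L),"x",np.percentile(L[:,0],[1,99]).round(1))
        for x in range(-120,150,15):
            s=L[abs(L[:,0]-x)<4][:,1]
            if len(s)>20:
                l,r=s[s>0],s[s<0]; print(x,[a.round(1) for a in ([l.max(),l.min()] if len(l) else [])+([r.max(),r.min()] if len(r) else [])])
E
python3 meas.py
```

```text
blue 1276 x [-34.3  -8.9]
-30 [np.float64(47.3), np.float64(39.2)]
-15 [np.float64(46.6), np.float64(0.2), np.float64(-0.1), np.float64(-38.8)]
red 4761 x [  2.8 139.4]
0 [np.float64(66.8), np.float64(58.0), np.float64(-52.0), np.float64(-61.5)]
15 [np.float64(66.8), np.float64(57.0), np.float64(-51.9), np.float64(-62.6)]
30 [np.float64(66.7), np.float64(56.7), np.float64(-51.7), np.float64(-62.5)]
45 [np.float64(66.5), np.float64(57.2), np.float64(-51.6), np.float64(-62.9)]
60 [np.float64(66.2), np.float64(57.3), np.float64(-51.5), np.float64(-62.8)]
75 [np.float64(66.4), np.float64(57.3), np.float64(-51.3), np.float64(-62.7)]
90 [np.float64(66.1), np.float64(57.1), np.float64(-51.6), np.float64(-62.8)]
105 [np.float64(65.7), np.float64(57.1), np.float64(-51.4), np.float64(-62.6)]
120 [np.float64(66.1), np.float64(56.1), np.float64(-50.9), np.float64(-62.9)]
135 [np.float64(66.4), np.float64(58.2)]
```

```bash
cat > wm.py <<'E'
from h import *
import sys
from scipy.optimize import least_squares
def edges(fn):
    im=cv2.imread(fn).astype(int)
    m=(im[...,0]-im[...,2]>40)
    y=np.radians(6.7);A=np.array([[np.cos(y),np.sin(y)],[-np.sin(y),np.cos(y)]])
    L=[];Rr=[];B=[]
    for v in range(5,300,4):
        u=np.nonzero(m[v,100:460])[0]+100
        if len(u)<6: continue
        for S,uu in((L,u[0]-.5),(Rr,u[-1]+.5)): S.append(A@(watr(fn,uu,v,.056)[:2]-[640,-86]))
    for u in range(190,400,6):
        v=np.nonzero(m[:300,u])[0]
        if len(v)>3: B.append(A@(watr(fn,u,v[-1]+.5,.056)[:2]-[640,-86]))
    for n,S,i in(("left",L,0),("right",Rr,0),("rear",B,1)):
        S=np.array(S); 
        if len(S)<4: print(n,len(S)); continue
        f=least_squares(lambda p:p[0]+p[1]*S[:,i]-S[:,1-i],[0,0],loss="soft_l1",f_scale=.5).x
        print(n,len(S),"range",S[:,i].min().round(),S[:,i].max().round(),"off",f[0].round(2),"slope deg",np.degrees(f[1]).round(2),"mid",np.median(S[:,1-i]).round(1))
edges(sys.argv[1])
E
python3 wm.py pics/w4.png; python3 wm.py pics/w3.png
```

```text
left 70 range -123.0 -20.0 off 46.91 slope deg 0.47 mid 46.4
right 70 range -123.0 -19.0 off -40.92 slope deg 0.37 mid -41.4
rear 35 range -42.0 37.0 off -123.19 slope deg -0.53 mid -123.1
left 33 range -162.0 -46.0 off 50.6 slope deg 1.87 mid 47.3
right 33 range -162.0 -46.0 off -37.58 slope deg 1.71 mid -40.8
rear 17 range -38.0 46.0 off -162.1 slope deg -1.48 mid -162.1
```

The case is flush on both fingers, under 0.5° askew and about 1 mm off centre, so I'll push on.

Call:
send_rows --linear '[[5, 0.55, 0], [5, 0.55, 0], [5, 0.55, 0], [5, 0.55, 0], [5, 0.55, 0]]' --dr '[[0, 0, -0.003], [0, 0, -0.003], [0, 0, 0], [0, 0, 0], [0, 0, 0]]'

```text
time_s: 10.38
tcp_pos: [0.5292, -0.0962, 0.0203]
ee_rot: [0.998, 0.059, -0.0, 0.0]
contact_force: [-4.0, -0.3, 2.4]
gripper_width: 0.628
```

Call:
send_rows --linear '[[5, 0.55, 0], [5, 0.55, 0], [5, 0.55, 0], [5, 0.55, 0], [0, 0, 0]]' --dr '[[0, 0, 0], [0, 0, 0], [0, 0, 0], [0, 0, 0], [0, 0, 0]]'

```text
time_s: 11.0
tcp_pos: [0.5501, -0.0938, 0.0204]
ee_rot: [0.998, 0.059, 0.001, -0.0]
contact_force: [0.3, -0.5, 0.3]
gripper_width: 0.632
```

```bash
python3 -c "
from h import *
snap('pics/w5.png')"; python3 wm.py pics/w5.png; python3 meas.py | sed -n 1,6p
```

```text
11.0 [ 0.5501 -0.0938  0.0204] [ 9.983e-01  5.870e-02  8.000e-04 -0.000e+00]
left 70 range -77.0 25.0 off 45.69 slope deg 0.15 mid 45.6
right 70 range -78.0 26.0 off -42.11 slope deg -0.03 mid -42.1
rear 35 range -42.0 37.0 off -77.7 slope deg -0.16 mid -77.7
blue 340 x [31.7 36.4]
30 [np.float64(44.9), np.float64(2.7)]
red 2730 x [ 40.3 141.2]
45 [np.float64(66.7), np.float64(57.5)]
60 [np.float64(66.3), np.float64(56.8)]
75 [np.float64(66.4), np.float64(56.6), np.float64(-51.3), np.float64(-62.6)]
```

Call:
send_rows --linear '[[5, 0.6, 0], [5, 0.6, 0], [5, 0.6, 0], [5, 0.6, 0], [5, 0.6, 0]]' --dr '[[0, 0, 0], [0, 0, 0], [0, 0, 0], [0, 0, 0], [0, 0, 0]]'

```text
time_s: 11.72
tcp_pos: [0.5742, -0.091, 0.0203]
ee_rot: [0.998, 0.059, -0.0, 0.0]
contact_force: [-3.8, -1.0, 2.9]
gripper_width: 0.629
```

Call:
send_rows --linear '[[5, 0.6, 0], [5, 0.6, 0], [5, 0.6, 0], [5, 0.6, 0], [5, 0.6, 0]]' --dr '[[0, 0, 0], [0, 0, 0], [0, 0, 0], [0, 0, 0], [0, 0, 0]]'

```text
time_s: 12.35
tcp_pos: [0.5992, -0.088, 0.0203]
ee_rot: [0.998, 0.059, -0.0, 0.0]
contact_force: [-3.6, -0.6, 2.4]
gripper_width: 0.626
```

Call:
send_rows --linear '[[5, 0.6, 0], [4, 0.5, 0], [4, 0.5, 0], [3, 0.3, 0], [0, 0, 0]]' --dr '[[0, 0, 0], [0, 0, 0], [0, 0, 0], [0, 0, 0], [0, 0, 0]]'

```text
time_s: 12.98
tcp_pos: [0.6155, -0.086, 0.0203]
ee_rot: [0.998, 0.059, 0.0, -0.0]
contact_force: [-1.0, 0.3, -0.8]
gripper_width: 0.625
```

```bash
python3 -c "
from h import *
snap('pics/w6.png')"; python3 wm.py pics/w6.png
```

```text
12.975 [ 0.6155 -0.086   0.0203] [ 9.983e-01  5.860e-02  5.000e-04 -0.000e+00]
left 70 range -11.0 91.0 off 45.61 slope deg 0.12 mid 45.7
right 70 range -12.0 92.0 off -41.98 slope deg -0.07 mid -42.0
rear 35 range -42.0 37.0 off -11.82 slope deg -0.27 mid -11.7
```

About 11 mm remains. I'll go slowly, 1.5 mm a row, watching for the force jump.

Call:
send_rows --linear '[[1.5, 0.2, 0], [1.5, 0.2, 0], [1.5, 0.2, 0], [1.5, 0.2, 0], [1.5, 0.2, 0]]' --dr '[[0, 0, 0], [0, 0, 0], [0, 0, 0], [0, 0, 0], [0, 0, 0]]'

```text
time_s: 13.65
tcp_pos: [0.6225, -0.0851, 0.0203]
ee_rot: [0.998, 0.059, -0.0, -0.0]
contact_force: [-3.8, 0.2, 1.0]
gripper_width: 0.627
```

Call:
send_rows --linear '[[1, 0.1, 0], [1, 0.1, 0]]' --dr '[[0, 0, 0], [0, 0, 0]]'

```text
time_s: 13.9
tcp_pos: [0.6244, -0.0849, 0.0203]
ee_rot: [0.998, 0.059, -0.0, 0.0]
contact_force: [-2.0, -0.2, 1.4]
gripper_width: 0.622
```

Call:
send_rows --linear '[[1, 0.1, 0]]' --dr '[[0, 0, 0]]'

```text
time_s: 14.02
tcp_pos: [0.6254, -0.0848, 0.0203]
ee_rot: [0.998, 0.059, 0.0, -0.0]
contact_force: [-3.4, 0.2, 0.4]
gripper_width: 0.621
```

Call:
send_rows --linear '[[1, 0.1, 0]]' --dr '[[0, 0, 0]]'

```text
time_s: 14.15
tcp_pos: [0.6264, -0.0847, 0.0203]
ee_rot: [0.998, 0.059, -0.0, 0.0]
contact_force: [-2.4, 0.3, 0.8]
gripper_width: 0.629
```

Call:
send_rows --linear '[[1, 0.1, 0]]' --dr '[[0, 0, 0]]'

```text
time_s: 14.28
tcp_pos: [0.6275, -0.0846, 0.0203]
ee_rot: [0.998, 0.059, 0.0, -0.0]
contact_force: [-2.9, -0.5, 1.0]
gripper_width: 0.626
```

Call:
send_rows --linear '[[1, 0.1, 0]]' --dr '[[0, 0, 0]]'

```text
time_s: 14.4
tcp_pos: [0.6284, -0.0845, 0.0203]
ee_rot: [0.998, 0.059, -0.0, 0.0]
contact_force: [-2.2, -0.3, -0.4]
gripper_width: 0.624
```

Call:
send_rows --linear '[[1, 0.1, 0]]' --dr '[[0, 0, 0]]'

```text
time_s: 14.52
tcp_pos: [0.6294, -0.0844, 0.0203]
ee_rot: [0.998, 0.059, -0.0, 0.0]
contact_force: [-2.1, -0.9, 0.3]
gripper_width: 0.63
```

Call:
send_rows --linear '[[1, 0.1, 0]]' --dr '[[0, 0, 0]]'

```text
time_s: 14.65
tcp_pos: [0.6305, -0.0843, 0.0203]
ee_rot: [0.998, 0.059, 0.0, 0.0]
contact_force: [-1.9, 0.5, -0.4]
gripper_width: 0.623
```

```bash
python3 - <<'E'
from h import *
im=snap("pics/w7.png")[:,:,::-1]; print(status.get_state()["contact_force"])
t=cv2.resize(vision.camera("scene")[175:285,160:270,::-1],(520,520),interpolation=2)
c=np.zeros((520,800,3),np.uint8); c[:,:520]=t; c[:210,520:]=cv2.resize(im,(280,210)); cv2.imwrite("pics/c7.png",c)
E
python3 wm.py pics/w7.png
```

```text
14.65 [ 0.6305 -0.0843  0.0203] [0.9983 0.0586 0.     0.    ]
[-1.30749915  0.07127775 -0.40283886]
left 70 range 4.0 106.0 off 45.61 slope deg 0.07 mid 45.7
right 70 range 3.0 107.0 off -42.06 slope deg -0.06 mid -42.1
rear 35 range -42.0 37.0 off 3.23 slope deg -0.26 mid 3.3
```

View pics/c7.png

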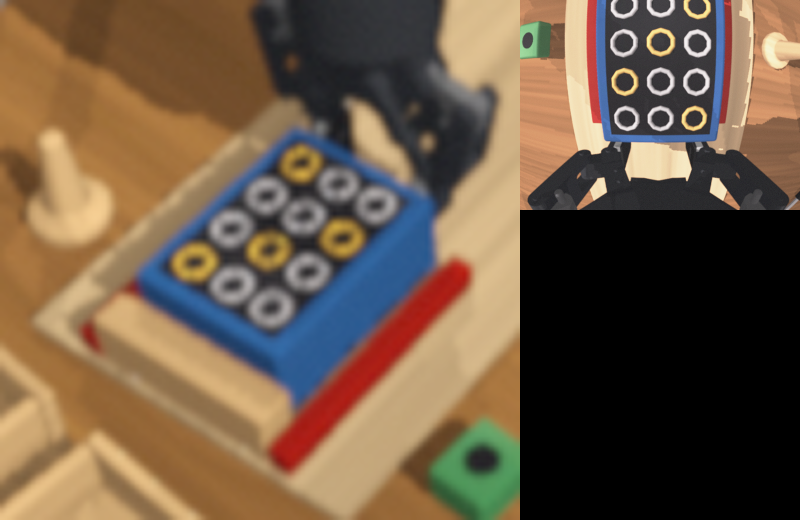

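The case is in the lane with even gaps to both rails, but there's no force jump yet, so I'll keep creeping.

```bash
python3 - <<'E'
from h import *
im=cv2.imread("pics/w7.png").astype(int); m=(im[...,2]-im[...,1]>80)&(im[...,2]-im[...,0]>70)
y=np.radians(6.7);A=np.array([[np.cos(y),np.sin(y)],[-np.sin(y),np.cos(y)]])
for s in (slice(100,200),slice(380,470)):
    v,u=np.nonzero(m[150:300,s]); v+=150;u+=s.start; i=v.argmax(); print(u[i],v[i],A@(watr("pics/w7.png",u[i],v[i]+.5,.022)[:2]-[640,-86]))
E
```

```text
147 245 [ 3.89834456 67.96377195]
399 245 [  4.08297576 -57.56273451]
```

Call:
send_rows --linear '[[1, 0.1, 0]]' --dr '[[0, 0, 0]]'

```text
time_s: 14.88
tcp_pos: [0.6313, -0.0842, 0.0203]
ee_rot: [0.998, 0.059, -0.0, -0.0]
contact_force: [-3.4, 1.0, 1.0]
gripper_width: 0.627
```

Call:
send_rows --linear '[[1, 0.1, 0]]' --dr '[[0, 0, 0]]'

```text
time_s: 15.0
tcp_pos: [0.6313, -0.0843, 0.0203]
ee_rot: [0.998, 0.058, -0.001, 0.0]
contact_force: [-8.4, -0.3, 6.3]
gripper_width: 0.624
```

Call:
send_rows --linear '[[1, 0.1, 0]]' --dr '[[0, 0, 0]]'

```text
time_s: 15.12
tcp_pos: [0.6313, -0.0842, 0.0202]
ee_rot: [0.998, 0.058, -0.002, 0.0]
contact_force: [-11.1, -0.2, 7.4]
gripper_width: 0.628
```

TCP stopped at 0.6313 while the force rose to 11 N, and the case's rear is level with the rail ends (measured 3.9 and 4.1 vs 3.3 one millimetre before): the nose is on the cork. I'll back off straight, then rise.

Call:
send_rows --linear '[[-3, -0.3, 0], [-8, -1, 0], [-20, -2.3, 0], [-20, -2.3, 0], [0, 0, 30]]' --dr '[[0, 0, 0], [0, 0, 0], [0, 0, 0], [0, 0, 0], [0, 0, 0]]'

```text
time_s: 15.75
tcp_pos: [0.5794, -0.0902, 0.0488]
ee_rot: [0.998, 0.058, -0.002, -0.0]
contact_force: [1.0, -0.2, 0.5]
gripper_width: 0.627
```

Call:
send_rows --linear '[[0, 0, 50], [0, 0, 50], [0, 0, 50], [0, 0, 0], [0, 0, 0]]' --dr '[[0, 0, 0], [0, 0, 0], [0, 0, 0], [0, 0, 0], [0, 0, 0]]'

```text
time_s: 16.38
tcp_pos: [0.5822, -0.0898, 0.2004]
ee_rot: [0.998, 0.058, 0.001, -0.0]
contact_force: [-1.3, -0.1, -0.3]
gripper_width: 0.631
```

```bash
python3 - <<'E'
from h import *
im=snap("pics/w8.png")[:,:,::-1]
t=cv2.resize(vision.camera("scene")[175:285,160:270,::-1],(400,400),interpolation=2)
c=np.zeros((400,800,3),np.uint8); c[:,:400]=t; c[:300,400:]=cv2.resize(im,(400,300)); cv2.imwrite("pics/c8.png",c)
E
python3 wm.py pics/w8.png
```

```text
16.375 [ 0.5822 -0.0898  0.2004] [ 9.983e-01  5.850e-02  6.000e-04 -2.000e-04]
left 32 range 5.0 120.0 off 46.03 slope deg 0.16 mid 46.3
right 32 range 5.0 120.0 off -42.41 slope deg 0.09 mid -42.3
rear 17 range -42.0 43.0 off 3.51 slope deg -0.13 mid 3.5
```

View pics/c8.png

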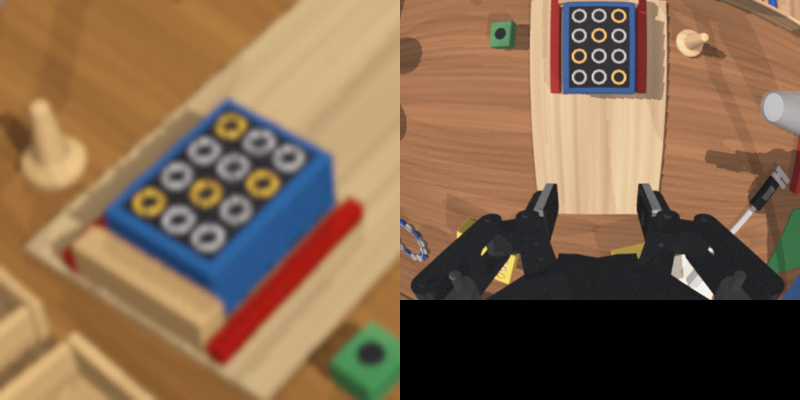

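The case is square in the lane, its rear (400+165..235, 93) level with the rail ends, with even gaps. The wax block and ring cone have not moved, and the robot is clear.

```bash
python3 -c "
from rig import arm; print(arm.job_done())"
```

```text
the job is handed in; nothing more can be done
None
```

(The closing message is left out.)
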